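Pin-release and push out the extractor's filter slide

ROBOT

A 6-joint arm with a two-finger parallel gripper is mounted at the origin on the work surface. World frame = base frame: x ahead of the robot, y to its left, z up, the work surface at z = 0. Lengths are in mm, angles in rad, forces in N, time in s.
With the tool pointing down it reaches from about 275 to 750 mm from the base axis. Payload 10.2 kg.
Tool frame: the origin (TCP) lies midway between the tips of the shut fingers; the grasp point (between the pads) lies 19 mm behind it; z points along the fingers, y is the line along which they close (so a half turn about z gives the same grasp; the last joint's range is limited). The gripper opens to 85 mm and grips with 20 to 120 N. Pads are 22 mm wide; open, the fingers measure 114 mm over their backs; the gripper's body (76 mm by 85 mm) begins 54 mm behind the grasp point. The pads swing forward as they close: fully open they stand 13 mm farther back than shut.
Start: joints at [-1.543, 0.313, 1.498, -0, 1.331, -0.223], TCP at [130.28, -508.584, 231.294] pointing down, gripper open.
Joint ranges: [-2.94, 2.94], [-0.97, 2.17], [0.19, 2.56], [-1.23, 4.37], [0.02, 3.11], [-2.88, 2.88]. Speed limits (rad/s): [2.39, 2.39, 3.01, 3.14, 3.14, 3.14].

INTERFACE

Orientations are given as a unit quaternion [w, x, y, z].
In Python, from rig import ctrl gives the robot as it stands.
- The arm moves only by the tool send_rows, never from a script. Its argument "targets" is a list of rows, each an object with "offset": the shift along the world's x, y, z in cm, a list of three; "spin": the turn about the world's z in rad. A call has 1 to 8 rows; each row is the pose to reach, as a shift and turn from the pose commanded when the call began; what a row does not reach only later rows make up. A row lasts 1/12 s, in which the tool goes at most 41.7 mm and 7.16 degrees, less where a joint would pass 70% of its speed; a pose out of reach is approached as far as the arm can. A call with a gripper value outside its range is refused whole. "grip" is the opening, from 0 (shut) to 1 (fully open), set as the call begins (left out, the last holds). The fingers move at their own pace and stop on an object; "squeeze" is the grip in N (left out, the last holds). Time passes only in rows, so rows that repeat a pose let the fingers close. It gives the time, the measured TCP pose, the force, the opening and the grip force at its end, in the units of the state.
- ctrl.sense(): the state, without advancing time (a new reading comes with each control period).
- ctrl.capture(name): name is "side" or "top"; returns (picture, depth): 480x640x3 uint8, red, green, blue; 480x640 float32, mm along the optical axis (not along the pixel's ray), 0 where there is no reading.
- ctrl.calibration(name): a dict with "fx", "fy", "cx", "cy" (pixels), "view" (4x4, takes a point from world to camera coordinates). Camera axes: x right, y down, z forward; pixel columns grow to the right and rows downward; lengths in mm; the calibration is good to about 2 mm. A picture is of the moment at which its call begins. calibration takes no time and is no camera call.
- ctrl.finish_job(): hands the job in; it is judged then, once.
Trained networks look in the newest picture that a camera, given by its name, has taken for a name from the list of things; names that differ only in an ending like _2 or _b are one class to them, and where a whole thing is asked for, a point or a joint stands for the part that bears it (a point fixed in the world has none). Each returns a list of dicts, best first, with "conf" (0 to 1); they miss things now and then, are a little off and sometimes report something else, mostly with a low value. They report only what shows in the picture. A call takes as long as a camera call. They do not tell look-alikes from the thing itself.
- ctrl.search_frame(camera, query): "box" ([left, top, right, bottom] in pixels, round what is visible of it).
- ctrl.place_of(camera, query): "uv" ([column, row] in pixels: a listed point, or the origin of a listed thing).
The state is a dict: "time_s": time; "joints": joint angles; "dq": joint speeds; "tau": joint torques, N m; "eef_pos": TCP position; "ee_rot": TCP orientation; "force": force on the tool from outside, world axes, zero at the start; "wrist_torque": the same for the moment, N m; "grip_width": opening from 0.0 (shut) to 1.0 (fully open); "grip_force": force on a finger pad.
Only numpy, scipy, OpenCV 4.12 (cv2) and the standard library are available. Lean on these libraries where they do the work, as an engineer would, in place of code of your own. Each camera call takes 0.05 s, during which the arm holds its last target. There are 200 camera calls.

TASK

Take the orange pin tool from its wooden stand, push its steel pin into the orange-framed well on top of the white dust extractor and, holding the hidden release button down with it, push the blue filter slide all the way out with the pin. Be gentle: the button cracks under a hard shove. Then put the pin tool back upright in its stand, fully down, and leave the other things on the bench alone.

Things in the scene. Friction and masses are not known exactly. Their poses are not given: they have to be found in the camera images.
- pin: Loose pin tool, 89 mm tall, 55 to 100 g: steel pin 8 mm in diameter below an orange handle 26 x 26 mm square. Origin at the pin's lower end (tip), +z up the tool; handle from z = 30 mm (flat underside, the shoulder) to 85 mm, its sides facing x and y. It starts upright in the stand's hole, shoulder resting on the stand's top, yaw as the stand's.
- pin_tip (a point): The lower end of the pin, on its axis (same point as the origin of pin).
- stand: Fixed wooden block 50 (x) x 70 (y) x 60 mm tall for the pin tool; origin at the centre of its underside, z up. In the middle of its top is a square hole 16 x 16 mm with a 2 mm chamfer, 40 mm deep.
- stand_hole (a point): Centre of the mouth of the stand's hole, on its top face.
- extractor: Fixed white bench dust extractor 200 (x) x 140 (y) mm; origin at the centre of its underside, z up, its front faces its own -x. Deck and blue slide are level at 80 mm height; a hood 115 mm high (a round outlet on it to 127 mm) covers its rear, x = 20 to 100 mm.
- slide: Blue filter slide, 122 mm wide, in the extractor's top; axes parallel to the extractor's. Origin on its top face at the centre of the well's mouth. Closed, that is x = -40, y = 0, z = 80 mm in the extractor's frame. Freed, it moves along the extractor's -x, 60 mm to a hard stop, needs about 2 to 3 N and stays where left. Locked, it gives only 1 to 2 mm.
- well (a point): Same point as the slide's origin: mouth of a square vertical well, 14 x 14 mm, about 25 mm deep, in an orange square frame. Inside is a red spring button, its top 4 to 16 mm down: this varies and is not measured. It yields at 3 N, is pressed 4 mm at 7 N and meets a hard stop at 7 mm and 10 N. More than 20 N in all from the pin on slide and button, in any direction, cracks it.
- fully_out (a point): Fixed point where the centre of the well's mouth comes to lie when the slide is at its outer stop, 60 mm from closed. The slide is free only while the button is held at least 4 mm down. Let up on the way, the button's catch locks the slide again at the next of its notches, about 14 mm apart; the last one holds it at 53 to 60 mm out.
- canister: White square glue canister, 75 x 75 x 112 mm, loose bystander; origin at the centre of its underside.
- glue: White bottle with a cone nozzle, 68 mm wide, 125 mm tall, loose bystander; origin at the centre of its underside.
- trainer: Grey and green sports shoe with a white sole, 210 x 80 x 86 mm, loose bystander; origin at the centre of its sole.
Not all that is in view belongs to the job. Of the things that look like the pin, the smallest one is meant. There is more than one size of the extractor; the one meant has the size given above.

How it is judged:
By the outcome, as a careful person would: the job done as asked, in the order asked, and still so for the second after the job is handed in, with the robot touching nothing.
It also fails if it takes over 70 s, if anything falls off the work surface, if the arm or the gripper's body presses on something with over 40 N, if the wrist force passes 120 N, or if a joint passes its speed limit or range.

## Working session

There is one attempt and no reset: what is moved stays moved. The work goes in short steps, Python scripts to look and compute and a tool call to move; the robot and the scene stay as the last step left them, time stands still between calls to the robot, and variables do not carry over. Pictures are saved under pics/ and viewed, at most 10 in all, crops included, and the job is handed in when it is done.

Besides the shell and the picture viewer there is one more tool, called after ">>>" in YAML: its name, and indented under it one key for each argument. send_rows: Moves the arm, as the interface text tells. Its arguments: {"type":"object","properties":{"targets":{"type":"array"},"grip":{"type":"number"},"squeeze":{"type":"number"}},"required":["targets"]}

```bash
mkdir -p pics; ls; cat > h.py <<'E'
import numpy as np, cv2
from rig import ctrl
def snap(cam,fn=None):
    im,d=ctrl.capture(cam)
    if fn: cv2.imwrite('pics/'+fn,im[:,:,::-1])
    return im,d
def cloud(cam,d):
    k=ctrl.calibration(cam); v,u=np.mgrid[0:480,0:640]
    p=np.stack([(u-k['cx'])/k['fx']*d,(v-k['cy'])/k['fy']*d,d,np.ones_like(d)],-1)
    w=p@np.linalg.inv(np.array(k['view'])).T
    w=w[...,:3]; w[d<=0]=np.nan; return w
def proj(cam,p):
    k=ctrl.calibration(cam); c=np.array(k['view'])@np.append(p,1)
    return np.array([k['fx']*c[0]/c[2]+k['cx'],k['fy']*c[1]/c[2]+k['cy']])
def ray(cam,uv,z):
    k=ctrl.calibration(cam); T=np.linalg.inv(np.array(k['view']))
    r=T[:3,:3]@np.array([(uv[0]-k['cx'])/k['fx'],(uv[1]-k['cy'])/k['fy'],1]); o=T[:3,3]
    return o+r*(z-o[2])/r[2]
E
python3 - <<'E'
from h import *
np.set_printoptions(precision=1,suppress=True)
for c in ['top','side']:
    im,d=snap(c,c+'0.png'); 
    for q in ['pin','stand','extractor','slide','well','stand_hole','pin_tip']:
        print(c,q,[(np.round(r['box']),round(r['conf'],2)) for r in ctrl.search_frame(c,q)],[(np.round(r['uv'],1),round(r['conf'],2)) for r in ctrl.place_of(c,q)])
    print(np.linalg.inv(np.array(ctrl.calibration(c)['view'])))
print(ctrl.sense())
E
```

```text
pics
top pin [(array([140., 244., 160., 264.]), 0.69), (array([184., 235., 195., 254.]), 0.68), (array([163., 271., 182., 292.]), 0.55)] [(array([181.4, 287.6]), 0.64), (array([162.6, 254.2]), 0.62), (array([198.2, 247.7]), 0.53)]
top stand [(array([179., 234., 211., 261.]), 0.59), (array([240., 162., 311., 250.]), 0.42)] [(array([193.5, 248.8]), 0.61)]
top extractor [(array([307., 267., 408., 374.]), 0.82), (array([238., 162., 310., 249.]), 0.81), (array([429., 173., 533., 286.]), 0.79)] [(array([472.7, 234. ]), 0.91), (array([354.6, 327.1]), 0.77), (array([276.5, 212. ]), 0.65)]
top slide [(array([361., 305., 404., 372.]), 0.94), (array([456., 211., 524., 280.]), 0.81), (array([253., 190., 308., 246.]), 0.59)] [(array([279.1, 216.3]), 0.81), (array([366.4, 343. ]), 0.78), (array([490.4, 246.9]), 0.77)]
top well [(array([456., 213., 528., 279.]), 0.77), (array([253., 190., 311., 246.]), 0.75), (array([360., 300., 402., 374.]), 0.71)] [(array([282.3, 216. ]), 0.95), (array([364. , 337.8]), 0.68), (array([493.9, 246.7]), 0.67)]
top stand_hole [(array([178., 241., 212., 263.]), 0.61)] 
[... 1473 characters left out ...]
), (array([289., 321., 313., 353.]), 0.68), (array([287., 363., 317., 427.]), 0.6)] [(array([305. , 424.3]), 0.84), (array([300.4, 358.2]), 0.7), (array([357.8, 395.8]), 0.62), (array([177. , 389.1]), 0.55)]
[[ -1.   -0.1   0.2 356. ]
 [ -0.2   0.5  -0.8 825. ]
 [ -0.   -0.9  -0.5 636.1]
 [  0.    0.    0.    1. ]]
{'time_s': 1.5, 'joints': array([-1.5,  0.3,  1.5, -0. ,  1.3, -0.2]), 'dq': array([ 0., -0.,  0., -0., -0., -0.]), 'tau': array([  0. , -41.2, -26. ,  -0. ,   0. ,  -0. ]), 'eef_pos': array([ 130.3, -508.6,  231.3]), 'ee_rot': array([-0. ,  1. ,  0.1, -0. ]), 'force': array([0.6, 0.4, 0.6]), 'wrist_torque': array([0., 0., 0.]), 'grip_force': 0.0, 'grip_width': 0.9987050610014087}
```

View pics/top0.png

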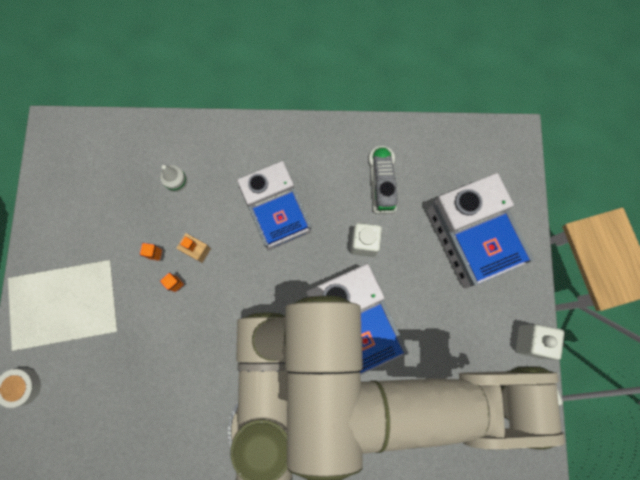

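View pics/side0.png

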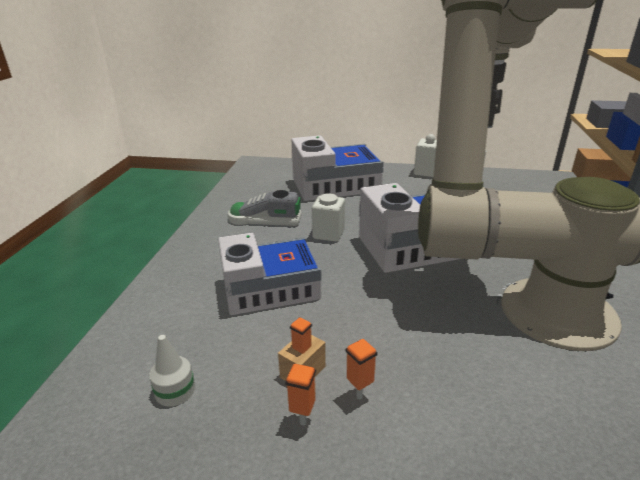

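The top view shows the stand with its pin at about (190,246), and two larger pins loose at (150,250) and (171,282). The three extractors are at (275,205), (355,320, half hidden by the arm) and (475,230). The side view shows the same layout, with the stand at (302,355). Next I'll measure their sizes.

```bash
python3 - <<'E'
from h import *
np.set_printoptions(precision=1,suppress=True)
im,d=snap('top'); W=cloud('top',d)
hsv=cv2.cvtColor(im,cv2.COLOR_RGB2HSV)
def rect(m,name,W=W):
    p=W[m]; p=p[~np.isnan(p[:,0])]; z=np.median(p[:,2]); p=p[abs(p[:,2]-z)<8]
    r=cv2.minAreaRect(p[:,:2].astype(np.float32)); print(name,len(p),'z',z,'c',np.array(r[0]),'size',np.array(r[1]),'ang',r[2],'mean',p.mean(0))
def roi(b): 
    m=np.zeros((480,640),bool); m[b[1]:b[3],b[0]:b[2]]=1; return m
blue=(hsv[...,0]>105)&(hsv[...,0]<128)&(hsv[...,1]>130)
orange=(hsv[...,0]<14)&(hsv[...,1]>170)&(hsv[...,2]>100)
print('tabz',np.nanmedian(W[120:160,50:150,2]))
for n,b in dict(A=(235,160,315,252),C=(425,170,535,290),B=(300,260,410,376)).items():
    R=roi(b); rect(R&blue,n+' blue'); rect(R&(W[...,2]>25),n+' deckmed')
    rr=R&(W[...,2]>25); q=W[rr]; print('  allxy',cv2.minAreaRect(q[:,:2].astype(np.float32)), 'z pct',np.percentile(q[:,2],[50,90,99]))
    fr=R&((hsv[...,0]<12)|(hsv[...,0]>172))&(hsv[...,1]>90)&(W[...,2]>25); rect(fr,n+' frame')
rect(roi((175,230,215,265))&orange,'pin'); rect(roi((175,230,215,265))&~orange&(W[...,2]>45),'stand')
rect(roi((135,238,165,266))&orange,'p2');rect(roi((158,268,186,294))&orange,'p3')
im,d=snap('side'); W2=cloud('side',d); hsv=cv2.cvtColor(im,cv2.COLOR_RGB2HSV)
R=roi((275,315,330,390))
orange=(hsv[...,0]<9)&(hsv[...,1]>200)&(hsv[...,2]>100)
q=W2[R&orange]; print('side pin top z',np.nanpercentile(q[:,2],[2,50,98]))
rect(R&(W2[...,2]>112),'pin top side',W2); rect(R&(abs(W2[...,2]-60)<4)&~orange,'stand side',W2)
R=roi((215,225,325,320)); blue=(hsv[...,0]>105)&(hsv[...,0]<128)&(hsv[...,1]>130)
rect(R&blue,'A blue side',W2)
fr=R&((hsv[...,0]<12)|(hsv[...,0]>172))&(hsv[...,1]>90); rect(fr,'A frame side',W2)
for c,q in [('side','well'),('side','stand_hole'),('top','well'),('top','stand_hole')]:
    for r in ctrl.place_of(c,q): print(c,q,r['conf'],ray(c,r['uv'],80 if q=='well' else 60))
E
```

```text
tabz -0.151759244099253
A blue 1468 z 79.85860897402654 c [582.2  -7.7] size [112.  120.9] ang 24.703256607055664 mean [580.5  -8.1  79.8]
A deckmed 1981 z 82.17222164591703 c [583.6  -7.4] size [123.6 139.8] ang 24.732301712036133 mean [585.1  -6.8  80.1]
  allxy ((618.264404296875, 8.591903686523438), (203.2554473876953, 140.13848876953125), 24.588178634643555) z pct [ 82.2 119.  129.9]
A frame 41 z 79.17185233280452 c [582.   -6.9] size [28.9 26.2] ang 22.31785774230957 mean [581.3  -5.7  79.4]
C blue 2551 z 102.74586254688074 c [ 502.8 -591. ] size [140.  159.4] ang 23.62527084350586 mean [ 503.  -590.1  102.6]
C deckmed 3557 z 104.33689772097455 c [ 550.  -570.2] size [254.8 183.7] ang 23.302560806274414 mean [ 506.5 -585.9  102.6]
  allxy ((549.83447265625, -569.6552734375), (258.4518127441406, 185.31802368164062), 23.007612228393555) z pct [104.3 151.1 165.8]
C frame 109 z 102.07606414967267 c [ 502.9 -590.7] size [37.4 41.1] ang 24.030166625976562 mean [ 502.3 -590.7  102. ]
B blue 1552 z 102.18408840232655 c [ 253.4 -260.9] size [138.5 120.9] ang 25.061660766601562 mean [ 25
[... 1009 characters left out ...]
243.7] size [72.1 50.9] ang 61.67164993286133 mean [494.2 253.   58.8]
A blue side 1374 z 78.87920282060776 c [580.4  -6. ] size [109.3 126. ] ang 24.20956802368164 mean [579.9  -2.   78.9]
A frame side 45 z 79.3938250311495 c [581.3  -6.3] size [28.8 30.6] ang 23.557769775390625 mean [581.   -5.3  78.6]
side well 0.94 [ 494.7 -641.3   80. ]
side well 0.77 [588.6  -0.1  80. ]
side well 0.37 [ 505.2 -130.5   80. ]
side stand_hole 0.96 [488.1 241.9  60. ]
side stand_hole 0.44 [496.2 277.1  60. ]
top well 0.92 [ 504.5 -599.4   80. ]
top well 0.74 [ 516.8 -234.6   80. ]
top well 0.63 [579.1 -12.2  80. ]
top well 0.63 [ 252.3 -234.    80. ]
top stand_hole 0.57 [489.3 250.7  60. ]
  return np.nanmean(a, axis, out=out, keepdims=keepdims)
```

```bash
python3 - <<'E'
from h import *
from scipy.spatial.transform import Rotation as R
s=ctrl.sense(); q=s['ee_rot']; M=R.from_quat([q[1],q[2],q[3],q[0]]).as_matrix()
print(np.round(M,4), 'tool y yaw deg',np.degrees(np.arctan2(M[1,1],M[0,1])), s['eef_pos'])
# mean pin handle position, both cameras: top face pixels at z~115-119
for c,b in [('top',(180,232,200,255)),('side',(285,316,318,354))]:
    im,d=snap(c); W=cloud(c,d); S=W[b[1]:b[3],b[0]:b[2]].reshape(-1,3)
    t=S[(S[:,2]>111)&(np.hypot(S[:,0]-497,S[:,1]-241)<28)]
    r=cv2.minAreaRect(t[:,:2].astype(np.float32)); print(c,len(t),r,t[:,2].mean(),t[:,2].max())
E
```

```text
[[ 9.687e-01  2.482e-01  0.000e+00]
 [ 2.482e-01 -9.687e-01  0.000e+00]
 [ 1.000e-04 -0.000e+00 -1.000e+00]] tool y yaw deg -75.63121817221723 [ 130.29412132 -508.57941545  231.28090248]
top 79 ((497.8936767578125, 241.2378692626953), (25.181039810180664, 25.724872589111328), 61.4841423034668) 115.0629018130008 122.07133932459055
side 163 ((495.3980407714844, 244.32691955566406), (26.876827239990234, 25.65776824951172), 62.43128204345703) 113.36570782251756 115.65511572591197
```

>>> send_rows:
  targets:
    - {"offset": [2.5,2.4,0],"spin": 0.1}
    - {"offset": [5,4.8,0],"spin": 0.2}
    - {"offset": [7.5,7.2,0],"spin": 0.3}
    - {"offset": [10,9.6,0],"spin": 0.4}
    - {"offset": [12.5,12,0],"spin": 0.5}
    - {"offset": [15,14.4,0],"spin": 0.6}
    - {"offset": [17.5,16.8,0],"spin": 0.7}
    - {"offset": [20,19.2,0],"spin": 0.8}
  grip: 0.75

```text
time_s: 2.57
eef_pos: [331.3, -315.2, 231.5]
ee_rot: [0.0, 0.864, 0.504, 0.0]
force: [-0.0, -0.7, 0.5]
grip_width: 0.753
grip_force: 0.0
```

>>> send_rows:
  targets:
    - {"offset": [2.5,2.4,0],"spin": 0.1}
    - {"offset": [5,4.8,0],"spin": 0.2}
    - {"offset": [7.5,7.2,0],"spin": 0.3}
    - {"offset": [10,9.6,0],"spin": 0.4}
    - {"offset": [12.5,12,0],"spin": 0.5}
    - {"offset": [15,14.4,0],"spin": 0.6}
    - {"offset": [17.5,16.8,0],"spin": 0.7}
    - {"offset": [20,19.2,0],"spin": 0.8}

```text
time_s: 3.23
eef_pos: [531.3, -123.1, 231.3]
ee_rot: [0.0, 0.599, 0.8, -0.0]
force: [-0.4, -0.7, 0.2]
grip_width: 0.748
grip_force: 0.0
```

>>> send_rows:
  targets:
    - {"offset": [-0.3,3.5,0],"spin": 0.1}
    - {"offset": [-0.6,7,0],"spin": 0.2}
    - {"offset": [-0.9,10.5,0],"spin": 0.3}
    - {"offset": [-1.2,14,0],"spin": 0.4}
    - {"offset": [-1.5,17.5,0],"spin": 0.5}
    - {"offset": [-1.8,21,0],"spin": 0.6}
    - {"offset": [-2.1,24.5,0],"spin": 0.7}
    - {"offset": [-2.4,28,0],"spin": 0.8}

```text
time_s: 3.9
eef_pos: [505.8, 157.1, 231.4]
ee_rot: [0.0, 0.241, 0.971, 0.0]
force: [0.7, -0.9, 1.1]
grip_width: 0.753
grip_force: 0.0
```

>>> send_rows:
  targets:
    - {"offset": [-0.3,2.8,0],"spin": 0}
    - {"offset": [-0.6,5.7,0],"spin": 0}
    - {"offset": [-0.9,8.6,0],"spin": 0}
    - {"offset": [-0.9,8.6,-3],"spin": 0}
    - {"offset": [-0.9,8.6,-6],"spin": 0}
    - {"offset": [-0.9,8.6,-6],"spin": 0}

```text
time_s: 4.4
eef_pos: [494.7, 241.2, 166.2]
ee_rot: [-0.004, 0.243, 0.97, -0.002]
force: [-0.1, -0.1, -0.6]
grip_width: 0.75
grip_force: 0.0
```

```bash
python3 - <<'E'
from h import *
snap('top','top1.png'); im,d=snap('side'); s=ctrl.sense(); print(s['eef_pos'],s['joints'])
cv2.imwrite('pics/side1.png',cv2.resize(im[220:440,180:440,::-1],None,fx=2.7,fy=2.7))
E
```

```text
[497.28437132 241.31048136 171.61642597] [ 2.39797819e-01  4.25556342e-01  1.49857702e+00 -1.04857078e-05
  1.21851972e+00 -8.40041550e-01]
```

View pics/side1.png

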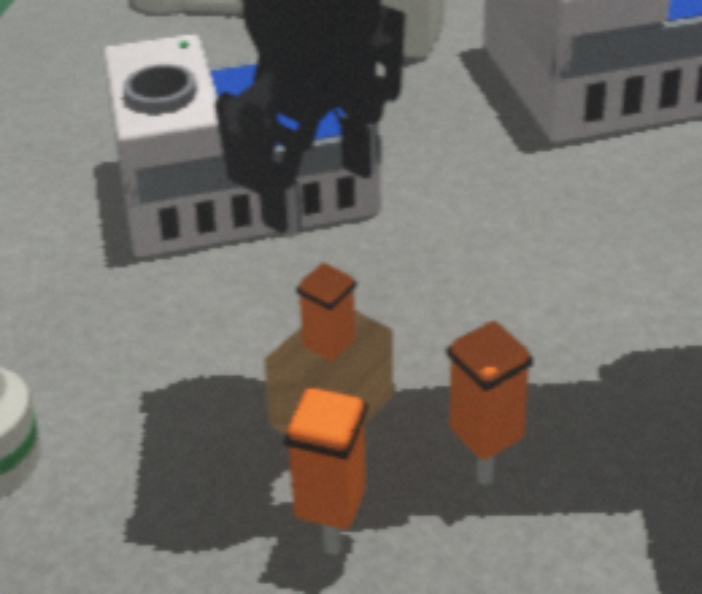

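The side view crop shows the open gripper above and lined up with the stand pin at (325,310). There is clear space to both larger pins. Going down to grasp.

>>> send_rows:
  targets:
    - {"offset": [0,0.1,-2.5],"spin": 0}
    - {"offset": [0,0.1,-5],"spin": 0}
    - {"offset": [0,0.1,-7.5],"spin": 0}
    - {"offset": [0,0.1,-9],"spin": 0}
    - {"offset": [0,0.1,-10],"spin": 0}
    - {"offset": [0,0.1,-10.5],"spin": 0}
    - {"offset": [0,0.1,-10.5],"spin": 0}
    - {"offset": [0,0.1,-10.5],"spin": 0}

```text
time_s: 5.17
eef_pos: [498.2, 242.5, 67.7]
ee_rot: [0.001, 0.243, 0.97, 0.001]
force: [0.7, -0.2, 0.6]
grip_width: 0.752
grip_force: 0.0
```

>>> send_rows:
  targets:
    - {"offset": [0,0,0],"spin": 0}
    - {"offset": [0,0,0],"spin": 0}
    - {"offset": [0,0,0],"spin": 0}
    - {"offset": [0,0,0],"spin": 0}
    - {"offset": [0,0,0],"spin": 0}
    - {"offset": [0,0,0],"spin": 0}
    - {"offset": [0,0,0],"spin": 0}
    - {"offset": [0,0,0],"spin": 0}
  grip: 0.1
  squeeze: 90

```text
time_s: 5.83
eef_pos: [497.7, 242.5, 67.1]
ee_rot: [0.001, 0.243, 0.97, 0.0]
force: [-1.2, -0.0, 5.9]
grip_width: 0.293
grip_force: 88.3
```

>>> send_rows:
  targets:
    - {"offset": [0,0,0.5],"spin": 0}
    - {"offset": [0,0,1.5],"spin": 0}
    - {"offset": [0,0,3],"spin": 0}
    - {"offset": [0,0,5],"spin": 0}
    - {"offset": [0,0,7.5],"spin": 0}
    - {"offset": [0,0,10],"spin": 0}
    - {"offset": [0,0,12],"spin": 0}
    - {"offset": [0,0,12],"spin": 0}

```text
time_s: 6.5
eef_pos: [498.8, 242.9, 191.1]
ee_rot: [0.003, 0.243, 0.97, 0.002]
force: [0.7, -0.1, 0.1]
grip_width: 0.296
grip_force: 88.2
```

>>> send_rows:
  targets:
    - {"offset": [1,-3,0],"spin": -0.08}
    - {"offset": [2,-6,0],"spin": -0.16}
    - {"offset": [3,-9,0],"spin": -0.24}
    - {"offset": [4,-12,0],"spin": -0.32}
    - {"offset": [5,-15,0],"spin": -0.4}
    - {"offset": [6,-18,0],"spin": -0.48}
    - {"offset": [6.5,-19.5,0],"spin": -0.56}
    - {"offset": [6.5,-19.5,0],"spin": -0.65}

```text
time_s: 7.17
eef_pos: [562.8, 44.2, 185.6]
ee_rot: [-0.0, 0.543, 0.84, -0.0]
force: [0.4, 0.1, -1.3]
grip_width: 0.295
grip_force: 88.2
```

>>> send_rows:
  targets:
    - {"offset": [0,0,0],"spin": 0}
    - {"offset": [0,0,0],"spin": 0}
    - {"offset": [0,0,0],"spin": 0}

```text
time_s: 7.42
eef_pos: [562.0, 48.0, 186.1]
ee_rot: [-0.0, 0.539, 0.843, -0.0]
force: [0.3, -0.5, -1.8]
grip_width: 0.292
grip_force: 88.2
```

```bash
python3 - <<'E'
from h import *
np.set_printoptions(precision=2,suppress=True)
im,d=snap('side'); s=ctrl.sense(); print(s['eef_pos'],s['ee_rot'],s['force'])
t=s['eef_pos']; c=proj('side',t-[0,0,37]); print('tip expected',c, 'tcp',proj('side',t))
x,y=int(c[0])-65,int(c[1])-90
cv2.imwrite('pics/side2.png',cv2.resize(im[y:y+130,x:x+130,::-1],None,fx=4.5,fy=4.5,interpolation=cv2.INTER_CUBIC)); print(x,y)
print([(r['uv'],r['conf']) for r in ctrl.place_of('side','pin_tip')])
W=cloud('side',d); 
np.save('w.npy',W)
snap('top'); print(proj('top',t-[0,0,37]),[(r['uv'],r['conf']) for r in ctrl.place_of('top','pin_tip')])
E
```

```text
[562.03  48.03 186.2 ] [-0.    0.54  0.84 -0.  ] [ 0.29 -0.18 -0.93]
tip expected [287.35 242.26] tcp [286.39 226.3 ]
222 152
[([302.3, 423.3], 0.97), ([283.4, 246.2], 0.75), ([285.2, 255.9], 0.75), ([359.0, 397.3], 0.64)]
[256.68 217.05] [([157.8, 258.4], 0.69)]
```

View pics/side2.png

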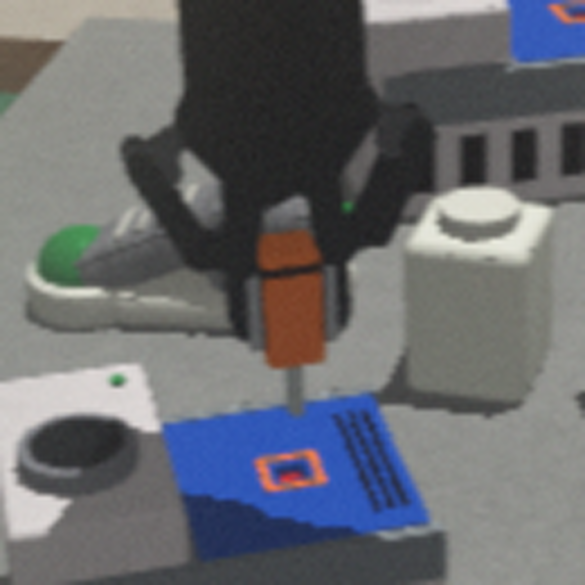

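The crop shows the orange pin held upright, with its tip at (297,413) in the crop, or about (288,244) in the full picture. The well frame is at (290,470), or about (286,256). The well is open, with red visible inside.

```bash
cat > meas.py <<'E'
from h import *
np.set_printoptions(precision=1,suppress=True)
def meas():
    s=ctrl.sense(); t=s['eef_pos']
    im,d=snap('side'); W=cloud('side',d); hsv=cv2.cvtColor(im,cv2.COLOR_RGB2HSV)
    near=(np.hypot(W[...,0]-t[0],W[...,1]-t[1])<30)
    org=near&(hsv[...,0]<14)&(hsv[...,1]>150)&(W[...,2]>t[2]-12)
    p=W[org]; print('tcp',t,'handle n',len(p),'z',np.percentile(p[:,2],[1,50,99]))
    a=np.radians(24.6); ex=np.array([np.cos(a),np.sin(a)]); ey=np.array([-ex[1],ex[0]])
    q=p[p[:,2]<t[2]+25]; q=q[q[:,2]>t[2]]
    print('rel tcp ex',np.percentile((q[:,:2]-t[:2])@ex,[2,50,98]),'ey',np.percentile((q[:,:2]-t[:2])@ey,[2,50,98]))
    g=near&(W[...,2]<t[2]-12)&(W[...,2]>t[2]-36)&(hsv[...,1]<120)&(W[...,2]>84); p=W[g]
    print('pin n',len(p)); 
    if len(p): print(np.median((p[:,:2]-t[:2])@ex),np.median((p[:,:2]-t[:2])@ey),'zmin',p[:,2].min()-t[2])
    return im,W
E
python3 -c "
from meas import *
meas()"
```

```text
tcp [562.2  47.9 186.3] handle n 304 z [182.1 210.8 233.9]
rel tcp ex [-9.3  2.1 12.2] ey [10.8 14.5 17.2]
pin n 39
0.3075197081525206 4.532114829009068 zmin -35.22946131428296
```

>>> send_rows:
  targets:
    - {"offset": [0.65,-1.8,0],"spin": 0}
    - {"offset": [1.3,-3.6,-1.5],"spin": 0}
    - {"offset": [1.95,-5.5,-3],"spin": 0}
    - {"offset": [1.95,-5.5,-4.5],"spin": 0}
    - {"offset": [1.95,-5.5,-5.5],"spin": 0}
    - {"offset": [1.95,-5.5,-5.7],"spin": 0}
    - {"offset": [1.95,-5.5,-5.7],"spin": 0}
    - {"offset": [1.95,-5.5,-5.7],"spin": 0}

```text
time_s: 8.33
eef_pos: [582.1, -7.1, 130.1]
ee_rot: [0.001, 0.54, 0.842, 0.0]
force: [0.4, 0.7, -0.1]
grip_width: 0.295
grip_force: 88.3
```

```bash
python3 - <<'E'
from meas import *
im,W=meas()
s=ctrl.sense(); t=s['eef_pos']; print(s['force'],s['wrist_torque'])
print('well px',proj('side',[581.3,-6.3,80]),'tip px (bias-adj)',proj('side',t+[.1,1.7,-37]))
cv2.imwrite('pics/side3.png',cv2.resize(im[190:290,230:340,::-1],None,fx=6,fy=6,interpolation=cv2.INTER_CUBIC))
E
```

```text
tcp [582.1  -7.1 130.1] handle n 264 z [126.3 155.  178.1]
rel tcp ex [-10.1   0.9  11.9] ey [10.9 14.4 17.3]
pin n 26
1.2795810953507623 5.094901468905679 zmin -35.31766968314244
[ 0.3 -0.7 -1. ] [0. 0. 0.]
well px [286.  255.7] tip px (bias-adj) [285.2 250.8]
```

View pics/side3.png

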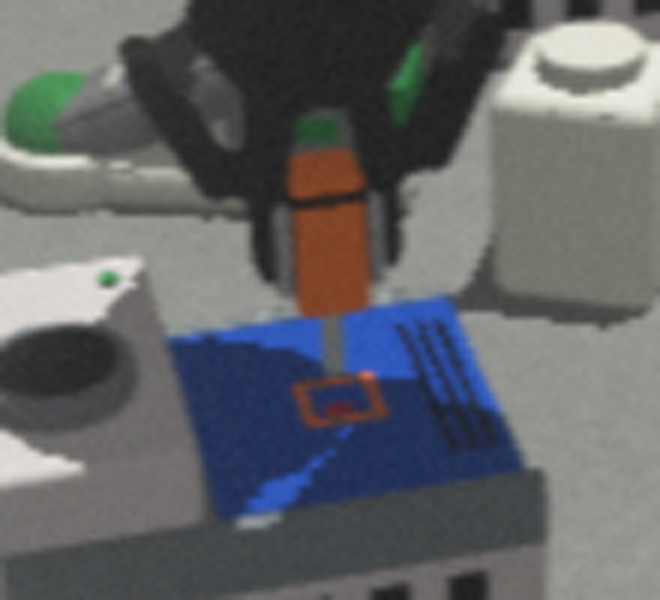

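The crop shows the tip at (333,372), right above the well frame centred at (340,400). Corrected for drop and radius, it needs about 1 mm towards -x. I'll go down in small steps and check the force.

>>> send_rows:
  targets:
    - {"offset": [-0.1,-0.05,-0.5],"spin": 0}
    - {"offset": [-0.1,-0.05,-1],"spin": 0}
    - {"offset": [-0.1,-0.05,-1.2],"spin": 0}
    - {"offset": [-0.1,-0.05,-1.2],"spin": 0}
    - {"offset": [-0.1,-0.05,-1.2],"spin": 0}

```text
time_s: 8.8
eef_pos: [580.7, -8.0, 117.2]
ee_rot: [-0.0, 0.54, 0.842, -0.0]
force: [-0.7, 0.5, -0.6]
grip_width: 0.291
grip_force: 88.3
```

>>> send_rows:
  targets:
    - {"offset": [0,0,-0.05],"spin": 0}
    - {"offset": [0,0,-0.1],"spin": 0}
    - {"offset": [0,0,-0.1],"spin": 0}

```text
time_s: 9.05
eef_pos: [580.8, -8.1, 116.3]
ee_rot: [0.0, 0.54, 0.842, 0.0]
force: [0.4, -0.1, 0.1]
grip_width: 0.294
grip_force: 88.3
```

>>> send_rows:
  targets:
    - {"offset": [0,0,-0.05],"spin": 0}
    - {"offset": [0,0,-0.1],"spin": 0}
    - {"offset": [0,0,-0.1],"spin": 0}

```text
time_s: 9.3
eef_pos: [580.7, -8.1, 115.2]
ee_rot: [-0.0, 0.54, 0.842, -0.0]
force: [0.1, 0.3, -0.7]
grip_width: 0.297
grip_force: 88.3
```

>>> send_rows:
  targets:
    - {"offset": [0,0,-0.05],"spin": 0}
    - {"offset": [0,0,-0.1],"spin": 0}
    - {"offset": [0,0,-0.1],"spin": 0}

```text
time_s: 9.55
eef_pos: [580.7, -8.1, 114.2]
ee_rot: [-0.0, 0.54, 0.842, -0.0]
force: [0.1, 0.1, -0.8]
grip_width: 0.297
grip_force: 88.3
```

>>> send_rows:
  targets:
    - {"offset": [0,0,-0.05],"spin": 0}
    - {"offset": [0,0,-0.1],"spin": 0}
    - {"offset": [0,0,-0.1],"spin": 0}

```text
time_s: 9.8
eef_pos: [580.7, -8.1, 113.2]
ee_rot: [-0.0, 0.54, 0.842, -0.0]
force: [-0.4, 0.1, -0.2]
grip_width: 0.297
grip_force: 88.3
```

>>> send_rows:
  targets:
    - {"offset": [0,0,-0.1],"spin": 0}
    - {"offset": [0,0,-0.15],"spin": 0}
    - {"offset": [0,0,-0.15],"spin": 0}

```text
time_s: 10.05
eef_pos: [580.8, -8.1, 111.8]
ee_rot: [0.0, 0.54, 0.842, 0.0]
force: [0.6, -0.8, -0.4]
grip_width: 0.292
grip_force: 88.4
```

>>> send_rows:
  targets:
    - {"offset": [0,0,-0.1],"spin": 0}
    - {"offset": [0,0,-0.15],"spin": 0}
    - {"offset": [0,0,-0.15],"spin": 0}

```text
time_s: 10.3
eef_pos: [580.9, -8.1, 110.5]
ee_rot: [0.0, 0.54, 0.842, 0.0]
force: [-1.0, 0.5, 3.9]
grip_width: 0.292
grip_force: 88.6
```

>>> send_rows:
  targets:
    - {"offset": [0,0,-0.1],"spin": 0}
    - {"offset": [0,0,-0.15],"spin": 0}
    - {"offset": [0,0,-0.15],"spin": 0}

```text
time_s: 10.55
eef_pos: [580.9, -8.1, 108.9]
ee_rot: [0.0, 0.54, 0.842, 0.0]
force: [-1.7, -0.1, 5.1]
grip_width: 0.295
grip_force: 88.8
```

>>> send_rows:
  targets:
    - {"offset": [0,0,-0.1],"spin": 0}
    - {"offset": [0,0,-0.15],"spin": 0}
    - {"offset": [0,0,-0.15],"spin": 0}

```text
time_s: 10.8
eef_pos: [580.9, -8.1, 107.6]
ee_rot: [0.0, 0.54, 0.842, 0.0]
force: [-1.7, 0.1, 7.0]
grip_width: 0.294
grip_force: 89.0
```

>>> send_rows:
  targets:
    - {"offset": [0,0,-0.1],"spin": 0}
    - {"offset": [0,0,-0.15],"spin": 0}
    - {"offset": [0,0,-0.15],"spin": 0}
    - {"offset": [0,0,-0.15],"spin": 0}

```text
time_s: 11.13
eef_pos: [580.9, -8.1, 106.3]
ee_rot: [0.0, 0.54, 0.842, 0.0]
force: [-1.7, -0.1, 7.0]
grip_width: 0.29
grip_force: 89.2
```

```bash
python3 - <<'E'
from h import *
s=ctrl.sense(); print(s['force'],s['eef_pos'])
E
```

```text
[-1.69295535 -0.12388484  6.97003648] [580.88368366  -8.11291796 106.2533565 ]
```

>>> send_rows:
  targets:
    - {"offset": [0,0,-0.05],"spin": 0}
    - {"offset": [0,0,-0.05],"spin": 0}

```text
time_s: 11.3
eef_pos: [580.9, -8.1, 105.8]
ee_rot: [0.0, 0.54, 0.842, 0.0]
force: [-2.8, -0.1, 7.9]
grip_width: 0.292
grip_force: 89.3
```

>>> send_rows:
  targets:
    - {"offset": [-0.05,-0.02,0],"spin": 0}
    - {"offset": [-0.09,-0.04,0],"spin": 0}
    - {"offset": [-0.14,-0.06,0],"spin": 0}
    - {"offset": [-0.18,-0.08,0],"spin": 0}
    - {"offset": [-0.18,-0.08,0],"spin": 0}

```text
time_s: 11.72
eef_pos: [579.9, -8.6, 106.2]
ee_rot: [0.001, 0.54, 0.842, 0.001]
force: [0.8, 3.4, 7.8]
grip_width: 0.289
grip_force: 89.3
```

>>> send_rows:
  targets:
    - {"offset": [-0.05,-0.02,0],"spin": 0}
    - {"offset": [-0.09,-0.04,0],"spin": 0}
    - {"offset": [-0.14,-0.06,0],"spin": 0}
    - {"offset": [-0.18,-0.08,0],"spin": 0}
    - {"offset": [-0.18,-0.08,0],"spin": 0}

```text
time_s: 12.13
eef_pos: [578.2, -9.4, 106.2]
ee_rot: [0.001, 0.54, 0.842, 0.001]
force: [1.1, 1.9, 8.2]
grip_width: 0.292
grip_force: 89.3
```

>>> send_rows:
  targets:
    - {"offset": [-0.05,-0.02,0],"spin": 0}
    - {"offset": [-0.14,-0.06,0],"spin": 0}
    - {"offset": [-0.23,-0.1,0],"spin": 0}
    - {"offset": [-0.32,-0.14,0],"spin": 0}
    - {"offset": [-0.36,-0.17,0],"spin": 0}
    - {"offset": [-0.36,-0.17,0],"spin": 0}

```text
time_s: 12.63
eef_pos: [574.5, -11.1, 106.2]
ee_rot: [0.001, 0.54, 0.842, 0.001]
force: [0.8, 2.1, 7.7]
grip_width: 0.291
grip_force: 89.3
```

>>> send_rows:
  targets:
    - {"offset": [-0.05,-0.02,0],"spin": 0}
    - {"offset": [-0.14,-0.06,0],"spin": 0}
    - {"offset": [-0.23,-0.1,0],"spin": 0}
    - {"offset": [-0.32,-0.14,0],"spin": 0}
    - {"offset": [-0.36,-0.17,0],"spin": 0}
    - {"offset": [-0.36,-0.17,0],"spin": 0}

```text
time_s: 13.13
eef_pos: [570.9, -12.8, 106.2]
ee_rot: [0.001, 0.54, 0.842, 0.001]
force: [0.4, 2.2, 7.0]
grip_width: 0.295
grip_force: 89.3
```

>>> send_rows:
  targets:
    - {"offset": [-0.1,-0.04,-0.03],"spin": 0}
    - {"offset": [-0.27,-0.12,-0.05],"spin": 0}
    - {"offset": [-0.45,-0.21,-0.05],"spin": 0}
    - {"offset": [-0.64,-0.29,-0.05],"spin": 0}
    - {"offset": [-0.82,-0.37,-0.05],"spin": 0}
    - {"offset": [-1,-0.46,-0.05],"spin": 0}
    - {"offset": [-1.09,-0.5,-0.05],"spin": 0}
    - {"offset": [-1.09,-0.5,-0.05],"spin": 0}

```text
time_s: 13.8
eef_pos: [559.9, -17.9, 105.7]
ee_rot: [0.001, 0.54, 0.842, 0.001]
force: [0.2, 1.8, 8.1]
grip_width: 0.291
grip_force: 89.3
```

```bash
python3 - <<'E'
from meas import *
im,d=snap('side'); W=cloud('side',d); hsv=cv2.cvtColor(im,cv2.COLOR_RGB2HSV)
s=ctrl.sense(); print(s['eef_pos'],s['force'])
R=np.zeros((480,640),bool); R[225:320,215:345]=1
fr=R&((hsv[...,0]<12)|(hsv[...,0]>172))&(hsv[...,1]>90)&(abs(W[...,2]-79)<5)
p=W[fr]; print(len(p),cv2.minAreaRect(p[:,:2].astype(np.float32)))
b=R&(hsv[...,0]>105)&(hsv[...,0]<128)&(hsv[...,1]>130)&(abs(W[...,2]-79)<5)
p=W[b]; a=np.radians(24.6); print('front edge ex rel', np.percentile((p[:,:2]-[581.5,-7])@[np.cos(a),np.sin(a)],[.5,50,99.5]))
E
```

```text
[559.9 -17.9 105.7] [1.5 1.4 8.8]
36 ((563.169189453125, -22.30173683166504), (29.161348342895508, 47.273040771484375), 19.073888778686523)
front edge ex rel [-77.  -11.1  29.7]
```

>>> send_rows:
  targets:
    - {"offset": [-0.1,-0.04,0],"spin": 0}
    - {"offset": [-0.3,-0.13,0],"spin": 0}
    - {"offset": [-0.54,-0.25,0],"spin": 0}
    - {"offset": [-0.8,-0.36,0],"spin": 0}
    - {"offset": [-1.06,-0.48,0],"spin": 0}
    - {"offset": [-1.3,-0.59,0],"spin": 0}
    - {"offset": [-1.5,-0.69,0],"spin": 0}
    - {"offset": [-1.5,-0.69,0],"spin": 0}

```text
time_s: 14.52
eef_pos: [544.7, -24.9, 105.7]
ee_rot: [0.001, 0.54, 0.842, 0.001]
force: [-0.4, 1.6, 8.8]
grip_width: 0.293
grip_force: 89.4
```

>>> send_rows:
  targets:
    - {"offset": [-0.1,-0.04,0],"spin": 0}
    - {"offset": [-0.3,-0.13,0],"spin": 0}
    - {"offset": [-0.54,-0.25,0],"spin": 0}
    - {"offset": [-0.8,-0.36,0],"spin": 0}
    - {"offset": [-1.06,-0.48,0],"spin": 0}
    - {"offset": [-1.3,-0.59,0],"spin": 0}
    - {"offset": [-1.5,-0.69,0],"spin": 0}
    - {"offset": [-1.5,-0.69,0],"spin": 0}

```text
time_s: 15.18
eef_pos: [529.7, -31.8, 105.6]
ee_rot: [0.001, 0.54, 0.842, 0.001]
force: [0.8, 1.7, 8.4]
grip_width: 0.292
grip_force: 89.4
```

>>> send_rows:
  targets:
    - {"offset": [-0.09,-0.04,0],"spin": 0}
    - {"offset": [-0.18,-0.08,0],"spin": 0}
    - {"offset": [-0.27,-0.12,0],"spin": 0}
    - {"offset": [-0.27,-0.12,0],"spin": 0}

```text
time_s: 15.52
eef_pos: [527.2, -32.9, 105.7]
ee_rot: [0.001, 0.54, 0.842, 0.001]
force: [0.6, 2.7, 7.6]
grip_width: 0.295
grip_force: 89.5
```

>>> send_rows:
  targets:
    - {"offset": [-0.05,-0.02,0],"spin": 0}
    - {"offset": [-0.09,-0.04,0],"spin": 0}
    - {"offset": [-0.09,-0.04,0],"spin": 0}

```text
time_s: 15.77
eef_pos: [526.4, -33.3, 105.7]
ee_rot: [0.001, 0.54, 0.842, 0.001]
force: [1.1, 2.6, 7.4]
grip_width: 0.296
grip_force: 89.5
```

>>> send_rows:
  targets:
    - {"offset": [-0.05,-0.02,0],"spin": 0}
    - {"offset": [-0.09,-0.04,0],"spin": 0}
    - {"offset": [-0.09,-0.04,0],"spin": 0}

```text
time_s: 16.02
eef_pos: [526.0, -33.5, 105.8]
ee_rot: [0.002, 0.54, 0.842, 0.001]
force: [2.3, 4.5, 8.2]
grip_width: 0.297
grip_force: 89.3
```

>>> send_rows:
  targets:
    - {"offset": [-0.03,-0.01,0],"spin": 0}
    - {"offset": [-0.05,-0.02,0],"spin": 0}
    - {"offset": [-0.05,-0.02,0],"spin": 0}

```text
time_s: 16.27
eef_pos: [525.8, -33.7, 106.0]
ee_rot: [0.002, 0.54, 0.842, 0.002]
force: [3.4, 4.0, 7.7]
grip_width: 0.29
grip_force: 89.3
```

>>> send_rows:
  targets:
    - {"offset": [-0.05,-0.02,0],"spin": 0}
    - {"offset": [-0.09,-0.04,0],"spin": 0}
    - {"offset": [-0.09,-0.04,0],"spin": 0}

```text
time_s: 16.52
eef_pos: [525.0, -34.2, 106.0]
ee_rot: [0.002, 0.54, 0.842, 0.002]
force: [5.0, 3.6, 7.4]
grip_width: 0.289
grip_force: 89.3
```

>>> send_rows:
  targets:
    - {"offset": [0,0,0.2],"spin": 0}
    - {"offset": [0.03,0.01,0.4],"spin": 0}
    - {"offset": [0.06,0.03,0.7],"spin": 0}
    - {"offset": [0.12,0.06,1.1],"spin": 0}
    - {"offset": [0.12,0.06,1.6],"spin": 0}
    - {"offset": [0.12,0.06,2.5],"spin": 0}
    - {"offset": [0.12,0.06,4.5],"spin": 0}
    - {"offset": [0.12,0.06,6.5],"spin": 0}

```text
time_s: 17.18
eef_pos: [523.8, -33.8, 170.4]
ee_rot: [-0.001, 0.54, 0.842, -0.0]
force: [0.1, -0.9, -0.8]
grip_width: 0.29
grip_force: 88.3
```

```bash
python3 - <<'E'
from meas import *
s=ctrl.sense(); t=s['eef_pos']; print(t,s['force'])
im,W=meas(); hsv=cv2.cvtColor(im,cv2.COLOR_RGB2HSV)
R=np.zeros((480,640),bool); R[225:320,215:345]=1
fr=R&((hsv[...,0]<12)|(hsv[...,0]>172))&(hsv[...,1]>90)&(abs(W[...,2]-79)<4)
p=W[fr]; print(len(p),cv2.minAreaRect(p[:,:2].astype(np.float32)))
b=R&(hsv[...,0]>105)&(hsv[...,0]<128)&(hsv[...,1]>130)&(abs(W[...,2]-79)<5)
p=W[b]; a=np.radians(24.6); print('front edge ex rel', np.percentile((p[:,:2]-[581.5,-7])@[np.cos(a),np.sin(a)],[.5,50,99.5]))
cv2.imwrite('pics/side4.png',cv2.resize(im[170:300,210:360,::-1],None,fx=4.5,fy=4.5,interpolation=cv2.INTER_CUBIC))
E
```

```text
[523.8 -33.8 170.4] [ 0.1 -0.9 -0.8]
tcp [523.8 -33.8 170.4] handle n 265 z [165.3 193.3 218.3]
rel tcp ex [-9.8  1.2 11.9] ey [11.6 14.2 17.1]
pin n 38
1.4140001477642725 4.368857303962409 zmin -35.42637727776324
36 ((526.8276977539062, -31.764354705810547), (27.792369842529297, 30.490188598632812), 24.193632125854492)
front edge ex rel [-114.1  -59.9   -7.1]
```

View pics/side4.png

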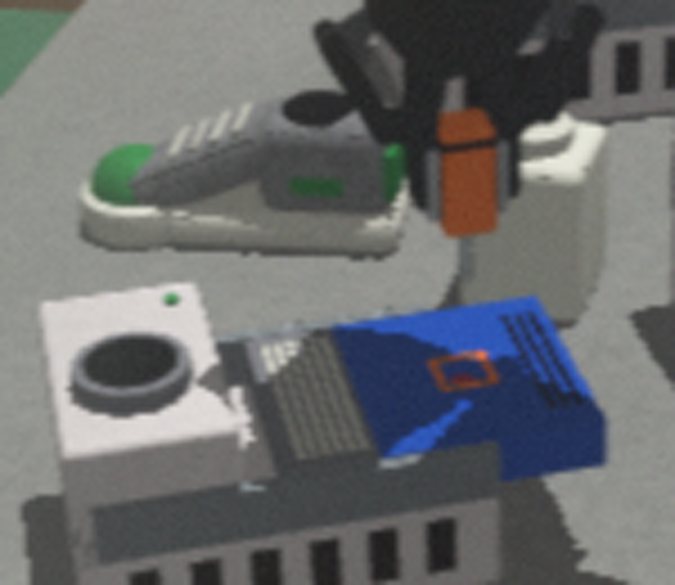

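The crop shows the slide fully out. The frame at (462,371) has moved 60 mm by measurement, and the filter bed is exposed. The pin is still held upright, so I'll return it to the stand.

>>> send_rows:
  targets:
    - {"offset": [-0.3,3.4,0.8],"spin": 0.08}
    - {"offset": [-0.6,6.8,1.6],"spin": 0.16}
    - {"offset": [-0.9,10.2,1.6],"spin": 0.24}
    - {"offset": [-1.2,13.6,1.6],"spin": 0.32}
    - {"offset": [-1.5,17,1.6],"spin": 0.4}
    - {"offset": [-1.8,20.4,1.6],"spin": 0.48}
    - {"offset": [-2.2,23.8,1.6],"spin": 0.56}
    - {"offset": [-2.5,26,1.6],"spin": 0.65}

```text
time_s: 17.9
eef_pos: [498.5, 228.7, 186.0]
ee_rot: [-0.0, 0.24, 0.971, 0.0]
force: [0.3, 0.5, -0.7]
grip_width: 0.294
grip_force: 88.4
```

>>> send_rows:
  targets:
    - {"offset": [-0.15,1.6,0],"spin": 0}
    - {"offset": [-0.15,1.6,-2],"spin": 0}
    - {"offset": [-0.15,1.6,-4],"spin": 0}
    - {"offset": [-0.15,1.6,-5],"spin": 0}
    - {"offset": [-0.15,1.6,-5],"spin": 0}
    - {"offset": [-0.15,1.6,-5],"spin": 0}
    - {"offset": [-0.15,1.6,-5],"spin": 0}

```text
time_s: 18.48
eef_pos: [498.5, 242.0, 137.0]
ee_rot: [0.001, 0.243, 0.97, 0.0]
force: [0.6, 0.3, 0.3]
grip_width: 0.296
grip_force: 88.4
```

```bash
python3 - <<'E'
from h import *
np.set_printoptions(precision=1,suppress=True)
im,d=snap('side'); W=cloud('side',d); s=ctrl.sense(); t=s['eef_pos']; print(t,s['ee_rot'],s['force'])
hsv=cv2.cvtColor(im,cv2.COLOR_RGB2HSV)
m=(np.hypot(W[...,0]-t[0],W[...,1]-t[1])<24)&(hsv[...,0]<10)&(hsv[...,1]>150)&(W[...,2]>t[2]-3)&(W[...,2]<t[2]+45)
p=W[m]
for lo in (0,15,30):
    q=p[(p[:,2]>t[2]+lo)&(p[:,2]<t[2]+lo+12)]; print(len(q),np.median(q,0)-t, q.min(0)[:2]-t[:2],q.max(0)[:2]-t[:2])
c=proj('side',t-[0,0,37]); print('tip',c); x,y=int(c[0])-60,int(c[1])-75
cv2.imwrite('pics/side5.png',cv2.resize(im[y:y+125,x:x+125,::-1],None,fx=4.5,fy=4.5,interpolation=cv2.INTER_CUBIC))
E
```

```text
[498.5 242.1 137.1] [0.  0.2 1.  0. ] [ 0.1 -0.1 -0.1]
21 [-8.7 15.5  4.8] [-16.5  -1.2] [-4.3 18.4]
22 [-12.3   8.2  21.2] [-16.4  -1. ] [-4.8 18. ]
14 [-12.4   8.3  33.6] [-16.9   0. ] [-8.8 17.6]
tip [299.4 328.6]
```

View pics/side5.png

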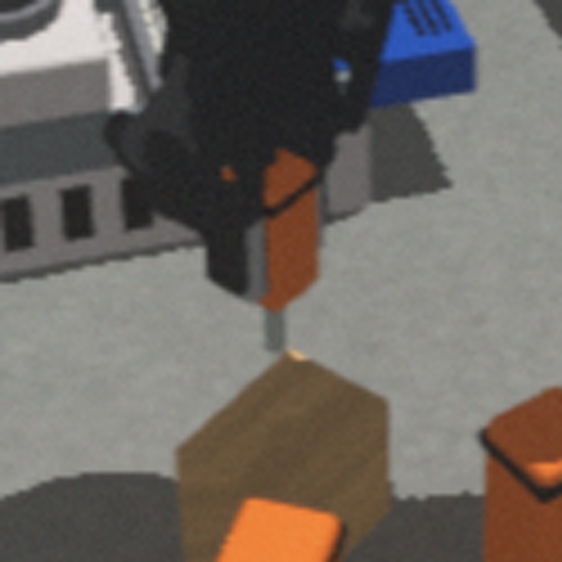

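The crop shows the pin upright above the stand, with its tip at (275,348) in the crop. The pose is close to the one where it was first grasped. Lowering it into the hole.

>>> send_rows:
  targets:
    - {"offset": [-0.1,0.05,-1.5],"spin": 0}
    - {"offset": [-0.1,0.05,-3],"spin": 0}
    - {"offset": [-0.1,0.05,-3.7],"spin": 0}
    - {"offset": [-0.1,0.05,-4],"spin": 0}
    - {"offset": [-0.1,0.05,-4.2],"spin": 0}
    - {"offset": [-0.1,0.05,-4.2],"spin": 0}

```text
time_s: 19.03
eef_pos: [497.2, 242.6, 94.2]
ee_rot: [0.0, 0.243, 0.97, 0.0]
force: [-0.1, -0.1, -0.9]
grip_width: 0.294
grip_force: 88.4
```

>>> send_rows:
  targets:
    - {"offset": [0,0,-0.3],"spin": 0}
    - {"offset": [0,0,-0.6],"spin": 0}
    - {"offset": [0,0,-0.6],"spin": 0}

```text
time_s: 19.28
eef_pos: [496.8, 242.6, 87.5]
ee_rot: [-0.0, 0.243, 0.97, -0.0]
force: [0.3, 0.4, -0.5]
grip_width: 0.291
grip_force: 88.4
```

In the hole, with no contact force. Going further down.

>>> send_rows:
  targets:
    - {"offset": [0.05,0,-0.5],"spin": 0}
    - {"offset": [0.05,0,-1],"spin": 0}
    - {"offset": [0.05,0,-1.5],"spin": 0}
    - {"offset": [0.05,0,-1.8],"spin": 0}
    - {"offset": [0.05,0,-1.9],"spin": 0}
    - {"offset": [0.05,0,-1.9],"spin": 0}

```text
time_s: 19.78
eef_pos: [497.2, 242.6, 68.4]
ee_rot: [-0.0, 0.243, 0.97, -0.0]
force: [0.8, -0.2, -1.7]
grip_width: 0.292
grip_force: 88.4
```

>>> send_rows:
  targets:
    - {"offset": [0,0,-0.05],"spin": 0}
    - {"offset": [0,0,-0.1],"spin": 0}
    - {"offset": [0,0,-0.1],"spin": 0}

```text
time_s: 20.03
eef_pos: [497.4, 242.6, 67.9]
ee_rot: [0.0, 0.243, 0.97, 0.0]
force: [-0.9, 0.4, -1.2]
grip_width: 0.295
grip_force: 88.4
```

>>> send_rows:
  targets:
    - {"offset": [0,0,-0.05],"spin": 0}
    - {"offset": [0,0,-0.1],"spin": 0}
    - {"offset": [0,0,-0.1],"spin": 0}

```text
time_s: 20.28
eef_pos: [497.5, 242.7, 67.2]
ee_rot: [0.0, 0.243, 0.97, 0.0]
force: [-0.9, 0.3, 2.8]
grip_width: 0.289
grip_force: 89.0
```

Shoulder contact. Releasing the pin and retreating.

>>> send_rows:
  targets:
    - {"offset": [0,0,0],"spin": 0}
    - {"offset": [0,0,0],"spin": 0}
    - {"offset": [0,0,0],"spin": 0}
    - {"offset": [0,0,0],"spin": 0}
    - {"offset": [0,0,0],"spin": 0}
    - {"offset": [0,0,0],"spin": 0}
  grip: 0.7
  squeeze: 20

```text
time_s: 20.78
eef_pos: [497.4, 242.6, 66.8]
ee_rot: [-0.0, 0.243, 0.97, 0.0]
force: [-0.7, 0.3, -0.7]
grip_width: 0.699
grip_force: 0.0
```

>>> send_rows:
  targets:
    - {"offset": [0,0,1],"spin": 0}
    - {"offset": [0,0,3],"spin": 0}
    - {"offset": [0,0,5.5],"spin": 0}
    - {"offset": [0,0,8],"spin": 0}
    - {"offset": [0,0,11],"spin": 0}
    - {"offset": [0,0,14],"spin": 0}
    - {"offset": [0,-3,15],"spin": 0}
    - {"offset": [0,-6,15],"spin": 0}

```text
time_s: 21.45
eef_pos: [498.2, 182.9, 220.6]
ee_rot: [0.003, 0.242, 0.97, 0.001]
force: [0.3, 0.1, -0.0]
grip_width: 0.702
grip_force: 0.0
```

>>> send_rows:
  targets:
    - {"offset": [0,-3,0],"spin": 0}
    - {"offset": [0,-6,0],"spin": 0}
    - {"offset": [0,-9,0],"spin": 0}
    - {"offset": [0,-9,0],"spin": 0}
    - {"offset": [0,-9,0],"spin": 0}

```text
time_s: 21.87
eef_pos: [497.4, 91.6, 217.6]
ee_rot: [0.0, 0.244, 0.97, 0.0]
force: [-0.5, -0.5, 0.2]
grip_width: 0.704
grip_force: 0.0
```

```bash
python3 - <<'E'
from h import *
for c,b in [('top',(180,228,204,258)),('side',(280,312,322,354))]:
    im,d=snap(c); W=cloud(c,d); S=W[b[1]:b[3],b[0]:b[2]].reshape(-1,3)
    t=S[(S[:,2]>108)&(S[:,2]<130)&(np.hypot(S[:,0]-497,S[:,1]-241)<28)]
    print(c,len(t),cv2.minAreaRect(t[:,:2].astype(np.float32)),t[:,2].mean(),np.percentile(t[:,2],[50,95]))
cv2.imwrite('pics/side6.png',im[:,:,::-1]); s=ctrl.sense(); print(s['force'],s['time_s'])
E
```

```text
<stdin>:5: RuntimeWarning: Mean of empty slice.
  ret = ret.dtype.type(ret / rcount)
Traceback (most recent call last):
IndexError: index -1 is out of bounds for axis 0 with size 0
```

The arm hides the pin from the top camera, so I'll use the side view only.

```bash
python3 - <<'E'
from h import *
im,d=snap('side'); W=cloud('side',d); S=W[312:354,280:322].reshape(-1,3)
for lo,hi in [(112,130),(63,110)]:
    t=S[(S[:,2]>lo)&(S[:,2]<hi)&(np.hypot(S[:,0]-497,S[:,1]-241)<28)]
    print(len(t),cv2.minAreaRect(t[:,:2].astype(np.float32)),np.percentile(t[:,2],[50,95,100]))
cv2.imwrite('pics/side6.png',im[:,:,::-1]); s=ctrl.sense(); print(s['force'],s['time_s'])
E
```

```text
140 ((495.6783752441406, 244.6986083984375), (24.8533992767334, 24.295650482177734), 66.1958236694336) [113.61936262 115.19752165 115.89945066]
421 ((493.8061828613281, 252.02528381347656), (35.72081756591797, 20.314956665039062), 14.815415382385254) [ 86.87077529 108.52221435 109.95781775]
[-0.21408537  0.75911344 -0.16973697] 21.9667
```

View pics/side6.png

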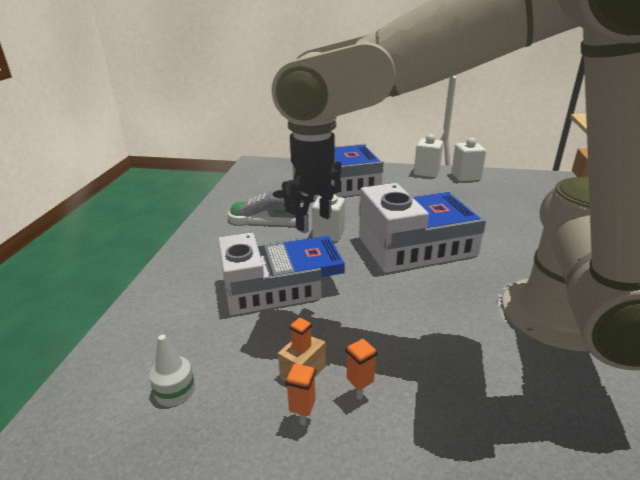

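The pin is back upright and fully down in its stand at (301,345), with its top at the same height as before. The slide is out at (313,253), and the other things have not moved. Handing in.

```bash
python3 -c "
from rig import ctrl
print(ctrl.finish_job())"
```

```text
the job is handed in; nothing more can be done
None
```

The slide is fully out (about 60 mm by camera), the pin tool is back upright and fully down in its stand, and the job is handed in; the pin force read about 10 N at most, under the 20 N limit.

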